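Fit the centrifuge rotor on its drive studs

TASK

Take the rotor by its knob from the rubber ring stand and fit it in the open centrifuge: over the centre spigot, turned until all four holes line up with the four drive studs, and slid fully home, flat on the drive plate. Work gently: the drive must never be pressed or knocked with more than about 30 N, so feel for the studs rather than forcing the rotor down. Let go of it there, and leave the other things on the table where they are.

Things in the scene. Friction and masses are not known exactly. Their poses are not given: they have to be found in the camera images.
- rotor_mid (a point): Centre of the loose rotor (0.36 to 0.54 kg): on its axis, half-way up its 54 mm. z is its axis, up. An aluminium disc, 120 mm across, 14 mm thick; on it a boss 38 mm across, 12 mm high; on top a round black lifting knob 30 mm across, 28 mm high, its middle 13 mm above this point. Lies level on the ring stand at the start, turned any way. Twelve grey dots near the rim are no holes.
- rotor: The same rotor; origin at the centre of its underside, z up its axis. Four drive holes, 11 mm wide, go through the disc 32 mm from the axis, on its own +x, +y, -x and -y axes: any quarter turn fits alike. A blind bore, 18 mm wide and 26 mm deep, opens in the middle of the underside.
- stand: Rubber ring stand fixed to the table, 90 mm across, 20 mm high; the rotor lies on it at the start. Origin at the centre of its underside.
- centrifuge: Centrifuge fixed to the table: white housing 250 x 230 mm (its x, y), 85 mm high, with an open round chamber 172 mm across in its top, floor 28 mm above the table. Origin at the centre of its underside; the drive stands on this axis. Its yaw says nothing about the angle of the studs.
- drive (a point): Centre of the flat top of the drive plate (steel, 90 mm across) in the chamber, 55 mm above the table; z up. The seated rotor's underside lies on it (rotor_mid then 27 mm above this point). From it rise a centre spigot, 16 mm across, 22 mm high, tip coned, and four studs with chamfered flat tips, 9 mm across, 11 mm high, evenly spaced 32 mm from the axis. The studs' angle is NOT in this reading.
- spigot_tip (a point): Top of the centre spigot, 22 mm above the drive point. The studs' angle differs each time: look or feel for it. Not lined up, a rotor on the spigot rests on the stud tips, 11 mm too high; a turn of at most 90 degrees lets it drop (about 2 degrees free play). The drive yields down from about 6 N of load, then 1 mm per 3 N, 12 mm at most; to turn it takes 0.5 N m, so light rubbing does not.
- vial_a: small glass vial with a metal cap, 26 mm across, 55 mm tall, upright between the centrifuge and the stand; origin at the centre of its underside. A bystander.
- vial_b: a second vial like vial_a, further from the robot. A bystander.
- spray_bottle: white plastic bottle, 60 mm across, 150 mm tall, at the far side; origin at the centre of its underside. A bystander.
- steel_bowl: steel bowl, 120 mm across, 45 mm tall, at the far side; origin at the centre of its underside. A bystander.
- jar: glass jar with a steel lid, 70 mm across, 90 mm tall, at the far side; origin at the centre of its underside. A bystander.
- glove_box: cardboard box, 120 x 230 x 70 mm, on the robot's right; origin at the centre of its underside. A bystander.

How it is judged:
By the outcome, as a careful person would: the job done as asked, in the order asked, and still so for the second after the job is handed in, with the robot touching nothing.
It also fails if it takes over 72 s, if anything falls off the work surface, if the arm or the gripper's body presses on something with over 40 N, if the wrist force passes 120 N, or if a joint passes its speed limit or range.

ROBOT

A 6-joint arm with a two-finger parallel gripper is mounted at the origin on the work surface. World frame = base frame: x ahead of the robot, y to its left, z up, the work surface at z = 0. Lengths are in m, angles in rad, forces in N, time in s.
With the tool pointing down it reaches from about 0.325 to 0.85 m from the base axis. Payload 15.5 kg.
Tool frame: the origin (TCP) lies midway between the tips of the shut fingers; the grasp point (between the pads) lies 19 mm behind it; z points along the fingers, y is the line along which they close (so a half turn about z gives the same grasp; the last joint's range is limited). The gripper opens to 91 mm and grips with 3 to 60 N. Pads are 32 mm wide; open, the fingers measure 118 mm over their backs; the gripper's body (76 mm by 178 mm) begins 60 mm behind the grasp point.
Start: joints at [1.054, 0.494, 1.345, -0, 1.302, -0.096], TCP at [0.255, 0.57, 0.214] pointing down, gripper open.
Joint ranges: [-2.91, 2.91], [-0.82, 2.16], [0.22, 2.67], [-1.22, 4.37], [0.12, 2.79], [-3.08, 3.08]. Speed limits (rad/s): [1.89, 1.89, 2.57, 3.01, 3.01, 3.01].

INTERFACE

Orientations are given as [roll, pitch, yaw] about the fixed x, y, z axes, in that order (R = Rz(yaw) Ry(pitch) Rx(roll)).
In Python, from bench import readout, eyes, job_done gives the robot as it stands.
- The arm moves only by the tool drive_tool, never from a script. Its argument "moves" is one flat list of numbers, 6 for each row, row after row: the shift along the tool's x, y, z in m, then the turn, a rotation vector about the tool's x, y, z in rad. In form: [x, y, z, rx, ry, rz, x, y, z, rx, ry, rz, ...]. A call has 1 to 12 rows; each row is the pose to reach, as a shift and turn from the pose commanded when the call began, along the tool's axes at that moment; what a row does not reach only later rows make up. A row lasts 1/10 s, in which the tool goes at most 50 mm and 8.59 degrees, less where a joint would pass 70% of its speed; a pose out of reach is approached as far as the arm can. A call with a gripper value outside its range is refused whole. "jaw" is the opening in per cent of the stroke, from 0 (shut) to 100 (fully open), set as the call begins (left out, the last holds). The fingers move at their own pace and stop on an object; the grip force is fixed at half the most. Time passes only in rows, so rows that repeat a pose let the fingers close. It gives the time, the measured TCP pose, the force, the opening and the grip force at its end, in the units of the state.
- readout.state(): the state, without advancing time (a new reading comes with each control period).
- eyes.camera(name): name is "side" or "top" or "wrist"; returns the picture (400x640x3 uint8, red, green, blue); there is no depth.
- eyes.camera_model(name): a dict with "vfov" (degrees; the focal length in pixels is half the picture's height over the tangent of half this angle, whatever the lens; pixels are square), "cx", "cy" (the principal point, pixels), "rvec" (rotation vector, rad) and "tvec" (3), from world to camera coordinates, as OpenCV has them. Camera axes: x right, y down, z forward; pixel columns grow to the right and rows downward; lengths in m; the calibration is good to about 2 mm. A picture is of the moment at which its call begins: read the wrist's pose just before it. camera_model takes no time and is no camera call; for the wrist camera it gives the pose at the moment of the call.
- job_done(): hands the job in; it is judged then, once.
The state is a dict: "clock": time; "q": joint angles; "joint_vel": joint speeds; "effort": joint torques, N m; "ee_pos": TCP position; "orientation": TCP orientation; "ft_force": force on the tool from outside, world axes, zero at the start; "torque": the same for the moment, N m; "gripper_width": finger opening in m; "gripper_force": force on a finger pad.
Only numpy, scipy, OpenCV 4.12 (cv2) and the standard library are available. Lean on these libraries where they do the work, as an engineer would, in place of code of your own. Each camera call takes 0.05 s, during which the arm holds its last target. There are 200 camera calls.

## Working session

There is one attempt and no reset: what is moved stays moved. The work goes in short steps, Python scripts to look and compute and a tool call to move; the robot and the scene stay as the last step left them, time stands still between calls to the robot, and variables do not carry over. Pictures are saved under pics/ and viewed, at most 10 in all, crops included, and the job is handed in when it is done.

Besides the shell and the picture viewer there is one more tool, called as a command line: name --argument value ..., lists and objects as JSON in quotes. drive_tool: Moves the arm, as the interface text tells. Its arguments: {"type":"object","properties":{"moves":{"type":"array"},"jaw":{"type":"number"}},"required":["moves"]}

```bash
mkdir -p pics; cat > h.py <<'E'
import numpy as np, cv2
from bench import readout, eyes, job_done
from scipy.spatial.transform import Rotation as R
def cam(n):
    m=eyes.camera_model(n); im=eyes.camera(n)
    f=200/np.tan(np.radians(m["vfov"])/2)
    K=np.array([[f,0,m["cx"]],[0,f,m["cy"]],[0,0,1]])
    return im,K,R.from_rotvec(m["rvec"]).as_matrix(),np.array(m["tvec"])
def proj(K,Rm,t,P):
    p=(K@(Rm@np.atleast_2d(P).T+t[:,None])); return (p[:2]/p[2]).T
def back(K,Rm,t,uv,z):
    d=Rm.T@np.linalg.inv(K)@np.array([uv[0],uv[1],1.]); c=-Rm.T@t
    return c+d*(z-c[2])/d[2]
def save(n,im): cv2.imwrite(f"pics/{n}.png",im[:,:,::-1])
E
python3 - <<'E'
from h import *
np.set_printoptions(precision=4,suppress=True)
ims=[]
d={}
for n in ["top","side","wrist"]:
    im,K,Rm,t=cam(n); ims.append(im); print(n,K[0,0],K[:2,2],-Rm.T@t, Rm[2]); d.update({n+'im':im,n+'K':K,n+'R':Rm,n+'t':t})
np.savez("first.npz",**d)
save("top",ims[0]); save("sw",np.vstack([ims[1],ims[2]])[:, :][::1] if 0 else cv2.resize(np.vstack(ims[1:]),(480,600)))
s=readout.state();print(s)
E
```

```text
top 510.15455345943377 [324.8728 198.0326] [ 0.4691 -0.1561  1.3165] [ 0.1259 -0.0051 -0.992 ]
side 436.9930418314036 [313.641  198.4247] [0.3235 0.7259 0.8868] [ 0.2307 -0.7223 -0.652 ]
wrist 356.1888560988248 [313.5771 198.6615] [0.1827 0.6022 0.3848] [ 0.2563 -0.1148 -0.9598]
{'clock': 0.15, 'q': array([ 1.0545,  0.4941,  1.3459,  0.    ,  1.3025, -0.0955]), 'joint_vel': array([-0.0006, -0.0009, -0.0015, -0.0003,  0.0016,  0.0009]), 'effort': array([  0.0004, -87.9193, -38.2044,   0.0704,   0.0501,  -0.    ]), 'ee_pos': array([0.2552, 0.5703, 0.2135]), 'orientation': array([-3.1407, -0.0001,  2.7208]), 'ft_force': array([-0.7136,  0.4235,  0.4279]), 'torque': array([ 0.029 , -0.0064,  0.0283]), 'gripper_force': 0.0, 'gripper_width': 0.0911625193404672}
```

View pics/top.png

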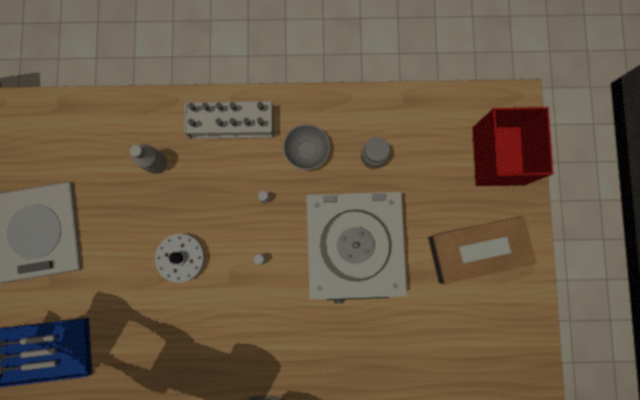

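View pics/sw.png

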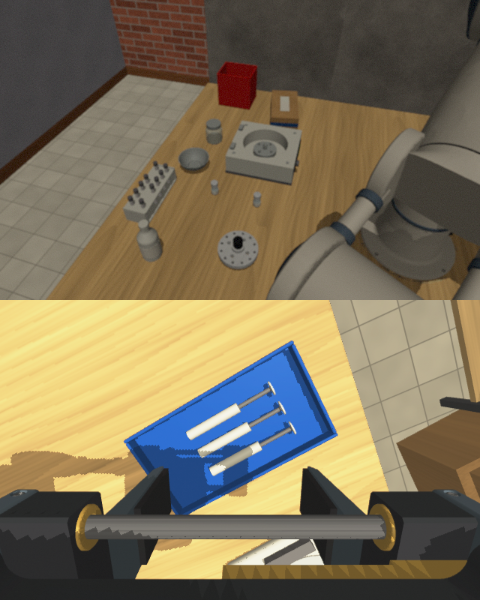

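The top view shows the rotor disc at about (180,258), its knob at (176,258), and the drive at about (356,245). The vials are at (264,197) and (260,259). The wrist view shows only the blue tray.

```bash
python3 - <<'E'
from h import *
np.set_printoptions(precision=4,suppress=True)
d=np.load("first.npz")
T=[d['top'+k] for k in 'KRt'];S=[d['side'+k] for k in 'KRt'];W=[d['wrist'+k] for k in 'KRt']
print("disc",back(*T,(180,257.5),.034),"knob",back(*T,(176,258),.074))
print("plate",back(*T,(356,245),.055),"chamber rim",back(*T,(356,245),.085), "vials",back(*T,(264,196),.055),back(*T,(260,258),.055))
sx=640/480;sy=800/600
print("side disc",back(*S,(238*sx,250*sy),.034),"knob",back(*S,(238*sx,237*sy),.074),"drive spigot",back(*S,(264.5*sx,143*sy),.077))
print("tcp in wrist",proj(*W,[.2552,.5703,.2135]), "tcp in top",proj(*T,[.2552,.5703,.2135]))
p=R.from_euler('xyz',[-3.1407,-.0001,2.7208]).as_matrix()
C=-W[1].T@W[2]; print("cam in tool",p.T@(C-[.2552,.5703,.2135]),"\n",(W[1]@p))
g=cv2.cvtColor(d['topim'],cv2.COLOR_RGB2BGR)
a=cv2.resize(g[215:300,140:220],None,fx=4.5,fy=4.5,interpolation=2);b=cv2.resize(g[202:287,316:396],None,fx=4.5,fy=4.5,interpolation=2)
cv2.imwrite("pics/crop.png",np.hstack([a,b]))
E
```

```text
disc [0.4879 0.2011 0.034 ] knob [0.4863 0.1995 0.074 ]
plate [ 0.5114 -0.2375  0.055 ] chamber rim [ 0.5104 -0.2355  0.085 ] vials [ 0.6367 -0.0109  0.055 ] [ 0.4833 -0.001   0.055 ]
side disc [0.4826 0.2141 0.034 ] knob [0.4874 0.1974 0.074 ] drive spigot [ 0.5118 -0.2364  0.077 ]
tcp in wrist [[314.5509 251.9235]] tcp in top [[-23.5787 371.7634]]
cam in tool [ 0.0792 -0.0007 -0.1713] 
 [[ 0.0005  1.     -0.0007]
 [-0.9597  0.0003 -0.2809]
 [-0.2809  0.0008  0.9597]]
```

View pics/crop.png

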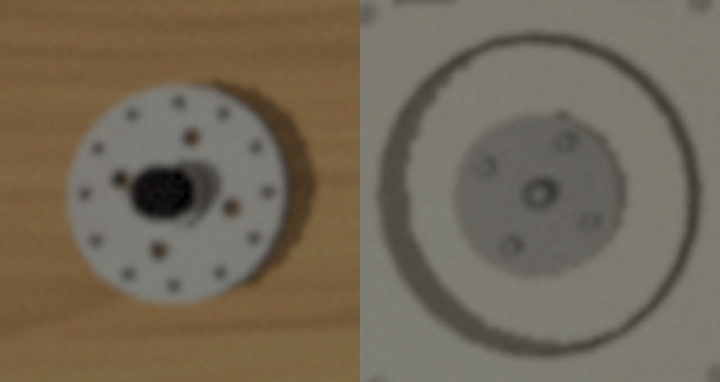

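The crop shows the rotor holes at (192,136), (231,207), (159,250) and (119,180). The studs are at (568,141), (591,222), (512,246) and (487,165), with the spigot at (541,194).

```bash
python3 - <<'E'
from h import *
np.set_printoptions(precision=4,suppress=True)
d=np.load("first.npz")
T=[d['top'+k] for k in 'KRt']
def fit(pts,ox,oy,z):
    P=np.array([back(*T,((u-.5*0)/4.5-.4+ox,v/4.5-.4+oy),z)[:2] for u,v in pts]);c=P.mean(0);q=P-c
    a=np.degrees(np.arctan2(q[:,1],q[:,0]));m=np.degrees(np.angle(np.exp(4j*np.radians(a)).sum()))/4
    print(c,np.hypot(*q.T),a,"mod90",m); return c,m
c,a=fit([(192,136),(231,207),(159,250),(119,180)],140,215,.034)
e,b=fit([(208,141),(231,222),(152,246),(127,165)],316,202,.066)
print("turn",b-a)
print("spigot",back(*T,(181/4.5+315.6,194/4.5+201.6),.077))
yaw=2.7208
Rt=R.from_euler('xyz',[np.pi,0,yaw]).as_matrix()
for n,g in(("rotor",c),("drive",e)):
    print(n,"tool shift",Rt.T@(np.r_[g,0]-[.2552,.5703,0]))
E
```

```text
[0.4879 0.2047] [0.0326 0.032  0.0322 0.0323] [ -15.3946 -104.6492  164.9801   76.1186] mod90 -14.736345274119486
[ 0.5121 -0.2355] [0.0325 0.0318 0.0321 0.0323] [ -29.8586 -119.9502  151.0719   60.6843] mod90 -29.513145438463148
turn -14.776800164343662
spigot [ 0.5114 -0.2356  0.077 ]
rotor tool shift [-0.3618 -0.2387 -0.    ]
drive tool shift [-0.5637 -0.6306 -0.    ]
```

drive_tool --moves '[-0.362,-0.24,0.04,0,0,-0.421,-0.362,-0.24,0.04,0,0,-0.421,-0.362,-0.24,0.04,0,0,-0.421,-0.362,-0.24,0.04,0,0,-0.421,-0.362,-0.24,0.04,0,0,-0.421,-0.362,-0.24,0.04,0,0,-0.421,-0.362,-0.24,0.04,0,0,-0.421,-0.362,-0.24,0.04,0,0,-0.421,-0.362,-0.24,0.04,0,0,-0.421,-0.362,-0.24,0.04,0,0,-0.421,-0.362,-0.24,0.04,0,0,-0.421,-0.362,-0.24,0.04,0,0,-0.421]' --jaw 100

```text
clock: 1.35
ee_pos: [0.4872, 0.2041, 0.1739]
orientation: [3.141, -0.0, -3.141]
ft_force: [-0.3, 0.4, 0.7]
gripper_width: 0.0913
gripper_force: 0.0
```

```bash
python3 - <<'E'
from h import *
np.set_printoptions(precision=4,suppress=True)
s=readout.state(); im,K,Rm,t=cam("wrist"); save("w1",im); np.savez("w1.npz",K=K,R=Rm,t=t,im=im)
print(s['ee_pos'],s['orientation'],s['q'],s['clock'],s['ft_force'])
print(proj(K,Rm,t,[[.488,.2025,.034],[.488,.2025,.074]]))
E
```

```text
[0.4872 0.2041 0.1739] [ 3.1415 -0.0004 -3.141 ] [ 0.2835  0.4048  1.6339  0.0002  1.1032 -1.288 ] 1.35 [-0.316   0.3626  0.6671]
[[312.1998 187.0936]
 [312.0441 199.664 ]]
```

View pics/w1.png

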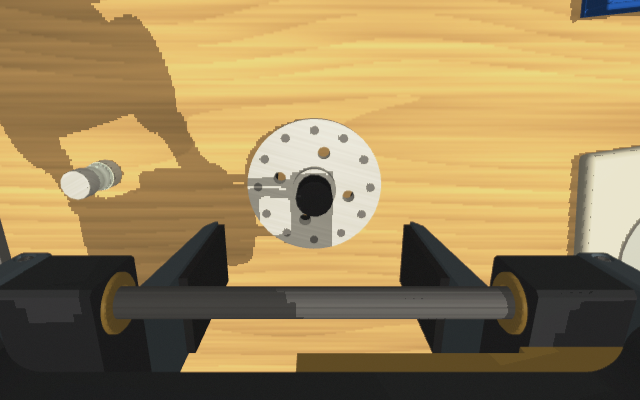

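The wrist view shows the rotor disc centred at about (314.5,183.5) and the knob at about (314,195). The holes are at (324,153), (348,196), (305,219) and (280,178), and a vial is at (80,183).

```bash
python3 - <<'E'
from h import *
np.set_printoptions(precision=4,suppress=True)
d=np.load("w1.npz");K,Rm,t=d['K'],d['R'],d['t'];im=d['im']
for z in(.034,.027,.020):
    P=np.array([back(K,Rm,t,p,z)[:2] for p in [(324,153),(348,196),(305,219),(280,178)]]);c=P.mean(0);q=P-c
    a=np.degrees(np.arctan2(q[:,1],q[:,0]));print(z,c,np.hypot(*q.T),np.degrees(np.angle(np.exp(4j*np.radians(a)).sum()))/4)
print("disc",back(K,Rm,t,(314.5,183.8),.034))
# knob top: dark pixels
m=(im.max(2)<45).astype(np.uint8);m[:150]=0;m[230:]=0;m[:,:270]=0;m[:,360:]=0
n,l,s,cc=cv2.connectedComponentsWithStats(m);i=1+s[1:,4].argmax();print(s[i],cc[i])
x,y,w,h=s[i][:4]
# silhouette: top circle and predicted
th=np.linspace(0,2*np.pi,60)
for c in[(.488,.2025),(.4865,.2025),(.490,.2025)]:
  Q=np.vstack([proj(K,Rm,t,np.c_[c[0]+.015*np.cos(th),c[1]+.015*np.sin(th),0*th+zz]) for zz in(.046,.074)]); print(c,Q.min(0),Q.max(0))
E
```

```text
0.034 [0.4879 0.2043] [0.0319 0.0318 0.0318 0.0318] -15.360979632574361
0.027 [0.4897 0.2044] [0.0327 0.0325 0.0325 0.0325] -15.36097963257436
0.02 [0.4915 0.2044] [0.0334 0.0333 0.0332 0.0332] -15.360979632574365
disc [0.4849 0.2046 0.034 ]
[ 296  175   37   45 1201] [313.6511 196.0266]
(0.488, 0.2025) [293.157  173.6677] [330.9293 217.509 ]
(0.4865, 0.2025) [293.1286 171.9528] [330.9572 215.7481]
(0.49, 0.2025) [293.1948 175.9469] [330.8922 219.8489]
```

drive_tool --moves '[-0.001,0,0.04,0,0,0,-0.001,0,0.08,0,0,0,-0.001,0,0.105,0,0,0,-0.001,0,0.118,0,0,0,-0.001,0,0.123,0,0,0,-0.001,0,0.123,0,0,0]'

```text
clock: 2.0
ee_pos: [0.4882, 0.2043, 0.0508]
orientation: [-3.141, -0.001, -3.14]
ft_force: [0.0, -0.6, -0.1]
gripper_width: 0.0913
gripper_force: 0.0
```

drive_tool --moves '[0,0,0,0,0,0,0,0,0,0,0,0,0,0,0,0,0,0,0,0,0,0,0,0,0,0,0,0,0,0,0,0,0,0,0,0,0,0,0,0,0,0,0,0,0,0,0,0,0,0,0,0,0,0,0,0,0,0,0,0]' --jaw 20

```text
clock: 3.0
ee_pos: [0.4887, 0.2036, 0.0509]
orientation: [3.142, 0.0, -3.141]
ft_force: [0.0, 1.0, -0.2]
gripper_width: 0.0294
gripper_force: 30.0
```

drive_tool --moves '[0,0,0,0,0,0,0,0,0,0,0,0,0,0,0,0,0,0.13,0,0,0,0,0,0.28,0,0,0,0,0,0.43,0,0,0,0,0,0.58,0,0,0,0,0,0.73,0,0,0,0,0,0.88,0,0,0,0,0,1.03,0,0,0,0,0,1.18,0,0,0,0,0,1.33,0,0,0,0,0,1.45]' --jaw 65

```text
clock: 4.2
ee_pos: [0.4887, 0.2035, 0.0509]
orientation: [-3.142, 0.0, 1.686]
ft_force: [-0.5, 0.5, -0.3]
gripper_width: 0.0594
gripper_force: 0.0
```

drive_tool --moves '[0,0,0,0,0,0.121,0,0,0,0,0,0.121,0,0,0,0,0,0.121]'

```text
clock: 4.5
ee_pos: [0.4887, 0.2035, 0.0509]
orientation: [-3.142, 0.0, 1.575]
ft_force: [0.4, 0.4, -0.6]
gripper_width: 0.0594
gripper_force: 0.0
```

drive_tool --moves '[0,0,0,0,0,0,0,0,0,0,0,0,0,0,0,0,0,0,0,0,0,0,0,0,0,0,0,0,0,0,0,0,0,0,0,0,0,0,0,0,0,0]' --jaw 20

```text
clock: 5.2
ee_pos: [0.4885, 0.2035, 0.0509]
orientation: [-3.141, 0.0, 1.571]
ft_force: [-1.9, 0.7, 1.1]
gripper_width: 0.0293
gripper_force: 30.0
```

drive_tool --moves '[0,0,0,0,0,0,0,0,0,0,0,0,0,0,0,0,0,0,0,0,-0.03,0,0,0,0,0,-0.07,0,0,0,0,0,-0.11,0,0,0,0,0,-0.12,0,0,0,0,0,-0.12,0,0,0]' --jaw 100

```text
clock: 6.0
ee_pos: [0.4896, 0.2038, 0.1724]
orientation: [3.138, -0.001, 1.571]
ft_force: [0.3, 0.2, -1.4]
gripper_width: 0.0894
gripper_force: 0.0
```

```bash
python3 - <<'E'
from h import *
np.set_printoptions(precision=4,suppress=True)
s=readout.state(); im,K,Rm,t=cam("wrist"); save("w2",im); np.savez("w2.npz",K=K,R=Rm,t=t,im=im)
print(s['ee_pos'],s['orientation'],s['q'],s['clock'],s['ft_force'],s['gripper_width'])
E
```

```text
[0.4896 0.2038 0.1724] [ 3.1383 -0.001   1.5709] [0.2819 0.4077 1.6338 0.     1.0967 0.2818] 6.0 [ 0.2696  0.2405 -1.379 ] 0.08936879386802905
```

View pics/w2.png

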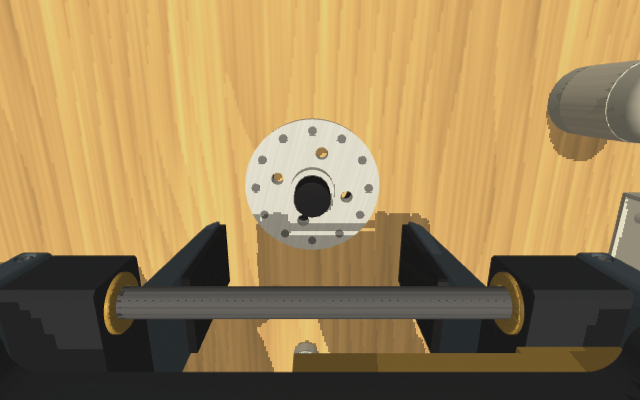

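The wrist view shows the rotor unmoved in its centred spot, with holes at (322,153), (347,196), (303,220) and (277,178) and the knob at (312,196). I'll look at the drive from the same yaw before picking the rotor up.

drive_tool --moves '[-0.02,0.001,-0.032,0,0,0,-0.06,0.004,-0.032,0,0,0,-0.11,0.006,-0.032,0,0,0,-0.16,0.008,-0.032,0,0,0,-0.21,0.01,-0.032,0,0,0,-0.26,0.013,-0.032,0,0,0,-0.31,0.016,-0.032,0,0,0,-0.36,0.018,-0.032,0,0,0,-0.4,0.02,-0.032,0,0,0,-0.43,0.022,-0.032,0,0,0,-0.44,0.022,-0.032,0,0,0,-0.44,0.022,-0.032,0,0,0]'

```text
clock: 7.25
ee_pos: [0.51, -0.2371, 0.2012]
orientation: [-3.139, -0.001, 1.569]
ft_force: [0.3, 0.2, -0.4]
gripper_width: 0.0911
gripper_force: 0.0
```

drive_tool --moves '[0,0,0,0,0,0,0,0,0,0,0,0]'

```text
clock: 7.45
ee_pos: [0.5105, -0.235, 0.2025]
orientation: [-3.141, -0.001, 1.572]
ft_force: [0.6, -0.3, 0.2]
gripper_width: 0.091
gripper_force: 0.0
```

```bash
python3 - <<'E'
from h import *
np.set_printoptions(precision=4,suppress=True)
s=readout.state(); im,K,Rm,t=cam("wrist"); np.savez("w3.npz",K=K,R=Rm,t=t,im=im)
a=np.load("w2.npz")
f=lambda g:cv2.resize(g[100:270,235:400][:,:],None,fx=2.4,fy=2.4,interpolation=2)
save("w23",np.hstack([f(a['im']),f(im)]))
print(s['ee_pos'],s['orientation'],s['q'],s['clock'],s['ft_force'],s['gripper_width'])
E
```

```text
[ 0.5105 -0.235   0.2025] [-3.1408 -0.0007  1.572 ] [-0.5377  0.4174  1.5174  0.0002  1.2079 -0.539 ] 7.45 [ 0.6056 -0.3058  0.244 ] 0.09098794385448478
```

View pics/w23.png

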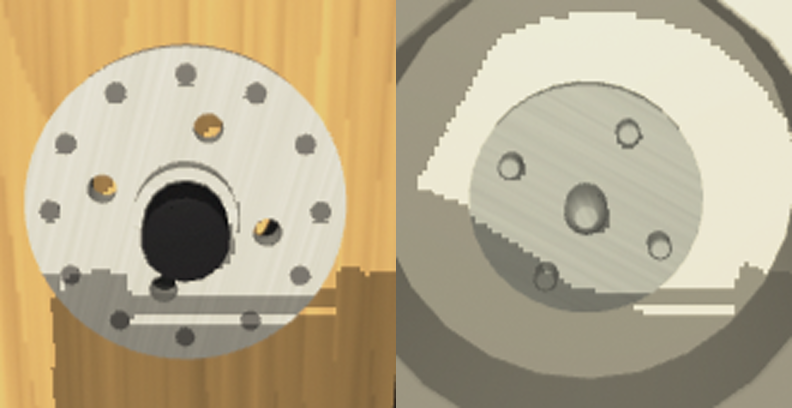

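The left half (rotor) shows the dot ring and the holes at (209,127), (268,232), (163,289) and (102,188). The right half (drive) shows the studs at (628,132), (659,244), (545,275) and (511,166), with the spigot tip at about (586,213).

```bash
python3 - <<'E'
from h import *
np.set_printoptions(precision=4,suppress=True)
def fit(f,pts,z,k=4,o=0):
    d=np.load(f);M=d['K'],d['R'],d['t']
    P=np.array([back(*M,((u-o+.5)/2.4-.5+235,(v+.5)/2.4-.5+100),z)[:2] for u,v in pts]);c=P.mean(0);q=P-c
    a=np.degrees(np.arctan2(q[:,1],q[:,0]));r=np.degrees(np.angle(np.exp(1j*k*np.radians(a)).sum()))/k
    print(f,c,np.hypot(*q.T),r)
fit("w2.npz",[(186,74),(256,93),(306,144),(320,212),(300,275),(250,320),(185,337),(120,320),(70,275),(50,212),(65,144),(115,93)],.034,12)
fit("w2.npz",[(209,127),(268,232),(163,289),(102,188)],.034)
fit("w3.npz",[(628,132),(659,244),(545,275),(511,166)],.066,4,396)
d=np.load("w3.npz");print(back(d['K'],d['R'],d['t'],((586-396)/2.4+234.7,213.5/2.4+99.7),.077), -d['R'].T@d['t'])
d=np.load("w2.npz");print(-d['R'].T@d['t'])
E
```

```text
w2.npz [0.4889 0.2028] [0.0506 0.0507 0.051  0.0504 0.0506 0.0504 0.0507 0.0504 0.0507 0.0506
 0.0508 0.0506] -0.12230711081418709
w2.npz [0.489  0.2031] [0.0324 0.0322 0.0324 0.0321] -15.379255625741958
w3.npz [ 0.5108 -0.2334] [0.0314 0.0314 0.0313 0.0311] -28.848196964340257
[ 0.5109 -0.2336  0.077 ] [ 0.5105 -0.1563  0.374 ]
[0.489  0.2825 0.3439]
```

drive_tool --moves '[0.02,-0.001,0,0,0,0,0.06,-0.004,0,0,0,0,0.11,-0.006,0,0,0,0,0.16,-0.008,0,0,0,0,0.21,-0.01,0,0,0,0,0.26,-0.013,0,0,0,0,0.31,-0.016,0,0,0,0,0.36,-0.018,0,0,0,0,0.4,-0.02,0,0,0,0,0.43,-0.022,0.01,0,0,0,0.44,-0.022,0.032,0,0,0,0.44,-0.022,0.032,0,0,0]'

```text
clock: 8.7
ee_pos: [0.4866, 0.2052, 0.1691]
orientation: [-3.138, 0.001, 1.574]
ft_force: [-0.7, -1.5, 0.7]
gripper_width: 0.0913
gripper_force: 0.0
```

drive_tool --moves '[0,0,0,0,0,0,0,0,0.04,0,0,0,0,0,0.08,0,0,0,0,0,0.105,0,0,0,0,0,0.117,0,0,0,0,0,0.12,0,0,0,0,0,0.12,0,0,0,0,0,0.12,0,0,0]'

```text
clock: 9.5
ee_pos: [0.4896, 0.2037, 0.0523]
orientation: [3.14, -0.001, 1.571]
ft_force: [-0.0, 0.5, 0.5]
gripper_width: 0.0913
gripper_force: 0.0
```

drive_tool --moves '[0,0,0,0,0,0,0,0,0,0,0,0,0,0,0,0,0,0,0,0,0,0,0,0,0,0,0,0,0,0,0,0,0,0,0,0,0,0,0,0,0,0,0,0,0,0,0,0,0,0,0,0,0,0,0,0,0,0,0,0]' --jaw 0

```text
clock: 10.5
ee_pos: [0.4887, 0.2036, 0.0509]
orientation: [-3.142, 0.0, 1.571]
ft_force: [0.5, -0.7, -0.7]
gripper_width: 0.0293
gripper_force: 30.0
```

drive_tool --moves '[0,0,-0.005,0,0,0,0,0,-0.015,0,0,0,0,0,-0.035,0,0,0,0,0,-0.065,0,0,0,0,0,-0.1,0,0,0,0,0,-0.13,0,0,0,0,0,-0.14,0,0,0,0,0,-0.14,0,0,0]'

```text
clock: 11.3
ee_pos: [0.4892, 0.2037, 0.1922]
orientation: [3.139, -0.001, 1.571]
ft_force: [0.5, 0.5, -5.0]
gripper_width: 0.0296
gripper_force: 30.0
```

drive_tool --moves '[-0.01,0.001,0,0,0,0.01,-0.03,0.002,0,0,0,0.02,-0.065,0.004,0,0,0,0.04,-0.11,0.006,0,0,0,0.06,-0.155,0.008,0,0,0,0.08,-0.2,0.01,0,0,0,0.1,-0.245,0.012,0,0,0,0.13,-0.29,0.014,0,0,0,0.16,-0.335,0.016,0,0,0,0.18,-0.375,0.018,0,0,0,0.21,-0.405,0.02,0,0,0,0.23,-0.425,0.021,0,0,0,0.24]'

```text
clock: 12.5
ee_pos: [0.5084, -0.224, 0.1889]
orientation: [-3.139, -0.0, 1.328]
ft_force: [0.5, 0.2, -4.1]
gripper_width: 0.0293
gripper_force: 30.0
```

drive_tool --moves '[-0.009,0.001,0,0,0,0,-0.0125,0.001,0,0,0,0,-0.0125,0.001,0,0,0,0,-0.0125,0.001,0,0,0,0,-0.0125,0.001,0,0,0,0]'

```text
clock: 13.0
ee_pos: [0.5076, -0.2329, 0.1909]
orientation: [-3.141, -0.0, 1.332]
ft_force: [-1.1, -0.3, -3.7]
gripper_width: 0.0296
gripper_force: 30.0
```

```bash
python3 - <<'E'
from h import *
np.set_printoptions(precision=4,suppress=True)
s=readout.state(); print(s['ee_pos'],s['orientation'],s['clock'],s['ft_force'],s['torque'])
E
```

```text
[ 0.5076 -0.2329  0.1909] [-3.1413 -0.0002  1.3318] 13.0 [-1.1249 -0.288  -3.6904] [-0.109   0.0722 -0.0005]
```

drive_tool --moves '[0,0.003,0.01,0,0,0,0,0.003,0.03,0,0,0,0,0.003,0.055,0,0,0,0,0.003,0.07,0,0,0,0,0.003,0.077,0,0,0,0,0.003,0.078,0,0,0,0,0.003,0.078,0,0,0]'

```text
clock: 13.7
ee_pos: [0.5109, -0.2346, 0.1132]
orientation: [3.141, 0.0, 1.331]
ft_force: [-0.5, 0.1, -3.3]
gripper_width: 0.0292
gripper_force: 30.0
```

drive_tool --moves '[0,0,0.001,0,0,0,0,0,0.002,0,0,0,0,0,0.003,0,0,0,0,0,0.004,0,0,0,0,0,0.005,0,0,0,0,0,0.005,0,0,0]'

```text
clock: 14.3
ee_pos: [0.5105, -0.2345, 0.1078]
orientation: [-3.141, -0.0, 1.331]
ft_force: [0.3, 0.6, -3.4]
gripper_width: 0.0294
gripper_force: 30.0
```

drive_tool --moves '[0,0,0.001,0,0,0,0,0,0.002,0,0,0,0,0,0.002,0,0,0]'

```text
clock: 14.6
ee_pos: [0.5105, -0.2345, 0.1058]
orientation: [-3.141, -0.0, 1.331]
ft_force: [0.5, 0.1, -3.8]
gripper_width: 0.0295
gripper_force: 30.0
```

drive_tool --moves '[0,0,0.001,0,0,0,0,0,0.002,0,0,0,0,0,0.003,0,0,0,0,0,0.003,0,0,0]'

```text
clock: 15.0
ee_pos: [0.5105, -0.2345, 0.1027]
orientation: [-3.141, -0.0, 1.331]
ft_force: [0.0, 0.2, -3.6]
gripper_width: 0.0292
gripper_force: 30.0
```

drive_tool --moves '[0,0,0.001,0,0,0,0,0,0.002,0,0,0,0,0,0.002,0,0,0]'

```text
clock: 15.3
ee_pos: [0.5105, -0.2345, 0.1008]
orientation: [-3.141, -0.0, 1.331]
ft_force: [0.0, 0.2, -4.0]
gripper_width: 0.0297
gripper_force: 30.0
```

drive_tool --moves '[0,0,0.001,0,0,0,0,0,0.002,0,0,0,0,0,0.003,0,0,0,0,0,0.003,0,0,0]'

```text
clock: 15.7
ee_pos: [0.5105, -0.2345, 0.0978]
orientation: [-3.141, -0.0, 1.331]
ft_force: [1.0, 1.1, -3.2]
gripper_width: 0.0293
gripper_force: 30.0
```

drive_tool --moves '[0,0,0.001,0,0,0,0,0,0.002,0,0,0,0,0,0.002,0,0,0]'

```text
clock: 16.0
ee_pos: [0.5105, -0.2345, 0.0958]
orientation: [-3.141, -0.0, 1.331]
ft_force: [-0.0, -0.2, -3.2]
gripper_width: 0.0296
gripper_force: 30.0
```

drive_tool --moves '[0,0,0.001,0,0,0,0,0,0.002,0,0,0,0,0,0.002,0,0,0]'

```text
clock: 16.3
ee_pos: [0.5105, -0.2345, 0.0938]
orientation: [-3.141, -0.0, 1.331]
ft_force: [0.8, 0.9, -3.7]
gripper_width: 0.0294
gripper_force: 30.0
```

drive_tool --moves '[0,0,0.001,0,0,0,0,0,0.002,0,0,0,0,0,0.002,0,0,0]'

```text
clock: 16.6
ee_pos: [0.5105, -0.2345, 0.0918]
orientation: [-3.141, -0.0, 1.331]
ft_force: [-0.7, -0.3, -3.4]
gripper_width: 0.0292
gripper_force: 30.0
```

drive_tool --moves '[0,0,0.001,0,0,0,0,0,0.002,0,0,0,0,0,0.003,0,0,0,0,0,0.003,0,0,0]'

```text
clock: 17.0
ee_pos: [0.5105, -0.2345, 0.0888]
orientation: [-3.141, -0.0, 1.331]
ft_force: [0.4, -0.3, -3.2]
gripper_width: 0.0293
gripper_force: 30.0
```

drive_tool --moves '[0,0,0.001,0,0,0,0,0,0.002,0,0,0,0,0,0.002,0,0,0]'

```text
clock: 17.3
ee_pos: [0.5105, -0.2345, 0.0868]
orientation: [-3.141, -0.0, 1.331]
ft_force: [1.1, -0.5, -3.4]
gripper_width: 0.0295
gripper_force: 30.0
```

drive_tool --moves '[0,0,0.0005,0,0,0,0,0,0.001,0,0,0,0,0,0.001,0,0,0]'

```text
clock: 17.6
ee_pos: [0.5106, -0.2346, 0.0859]
orientation: [3.142, 0.0, 1.331]
ft_force: [-0.4, 0.5, -3.3]
gripper_width: 0.0294
gripper_force: 30.0
```

drive_tool --moves '[0,0,0.0005,0,0,0,0,0,0.0005,0,0,0]'

```text
clock: 17.8
ee_pos: [0.5107, -0.2346, 0.0857]
orientation: [3.141, 0.0, 1.331]
ft_force: [-1.2, 1.0, 3.8]
gripper_width: 0.0293
gripper_force: 30.0
```

drive_tool --moves '[0,0,0.0005,0,0,0,0,0,0.0005,0,0,0]'

```text
clock: 18.0
ee_pos: [0.5106, -0.2346, 0.0851]
orientation: [3.141, 0.0, 1.331]
ft_force: [-0.7, 1.0, 5.0]
gripper_width: 0.0292
gripper_force: 30.0
```

Contact came at the expected seated height, with about 8 N of load. I'll ease off, release, retreat and check.

drive_tool --moves '[0,0,-0.0005,0,0,0,0,0,-0.0005,0,0,0]'

```text
clock: 18.2
ee_pos: [0.5107, -0.2346, 0.0855]
orientation: [3.141, 0.0, 1.331]
ft_force: [-1.6, 0.9, 3.9]
gripper_width: 0.0291
gripper_force: 30.0
```

drive_tool --moves '[0,0,0,0,0,0,0,0,0,0,0,0,0,0,0,0,0,0,0,0,0,0,0,0,0,0,0,0,0,0,0,0,0,0,0,0]' --jaw 75

```text
clock: 18.8
ee_pos: [0.5106, -0.2346, 0.0854]
orientation: [3.142, 0.0, 1.331]
ft_force: [-0.2, -0.2, -0.0]
gripper_width: 0.0681
gripper_force: 0.0
```

drive_tool --moves '[0,0,-0.01,0,0,0,0,0,-0.03,0,0,0,0,0,-0.06,0,0,0,0,0,-0.1,0,0,0,0,0,-0.13,0,0,0,0,0,-0.135,0,0,0,0,0,-0.135,0,0,0,0,0,-0.135,0,0,0]'

```text
clock: 19.6
ee_pos: [0.5101, -0.2343, 0.2197]
orientation: [-3.14, -0.0, 1.331]
ft_force: [-0.3, -0.3, -1.3]
gripper_width: 0.0686
gripper_force: 0.0
```

```bash
python3 - <<'E'
from h import *
np.set_printoptions(precision=4,suppress=True)
s=readout.state(); im,K,Rm,t=cam("wrist"); sd,*S=cam("side"); print(s['ee_pos'],s['clock'],s['ft_force'])
a=cv2.resize(im[60:280,200:430],None,fx=1.7,fy=1.7,interpolation=2); b=cv2.resize(sd[150:260,280:420],(394,374),interpolation=2)
save("fin",np.hstack([a[:374],b]))
th=np.linspace(0,2*np.pi,200)
for dz in(0,.011):
  Q=proj(K,Rm,t,np.c_[.5106+.06*np.cos(th),-.2346+.06*np.sin(th),0*th+.069+dz]); print(dz,(Q.min(0)-[200,60])*1.7,(Q.max(0)-[200,60])*1.7)
  Q=proj(*S,np.c_[.5106+.06*np.cos(th),-.2346+.06*np.sin(th),0*th+.069+dz]); print((Q.min(0)-[280,150])*[2.814,3.4]+[391,0],(Q.max(0)-[280,150])*[2.814,3.4]+[391,0])
E
```

```text
[ 0.5101 -0.2343  0.2197] 19.6 [-0.2734 -0.3036 -1.2519]
0 [83.9324 97.6406] [303.4704 311.3329]
[537.6905 103.3991] [654.27   193.7822]
0.011 [80.3215 98.9609] [307.108  319.2082]
[537.8772  93.5929] [655.1223 183.7759]
```

View pics/fin.png

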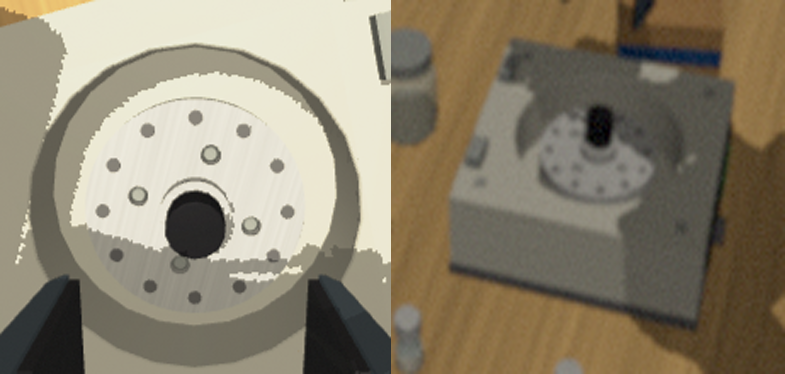

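The wrist view shows the rotor flat in the chamber. Its disc spans (84..304, 97..312), which matches the seated height, and the stud tips show in all four holes at (210,154), (138,195), (251,225) and (180,263).

```bash
python3 -c "
from h import *
print(job_done())"
```

```text
the job is handed in; nothing more can be done
None
```

The rotor is fitted over the spigot, flat on the drive plate with all four studs in its holes. I released it, backed the arm clear and handed the job in. I touched none of the other things, and no force reading passed about 8 N of load on the drive.

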